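Seal the extraction manifold and hold its sprung gate at half suction

TASK

I want to sand a thin soundboard at the black dust scoop. First press both orange blanking caps on the extraction box fully home in their ports so that no suction leaks away; then pull the sprung gate open by its wooden knob until the red line on its plate is level with the front lip of the gate housing, and finish still holding it there, because it shuts by itself when let go. Do not knock or shift the other things on the bench.

Things in the scene. Friction and masses are not known exactly. Their poses are not given: they have to be found in the camera images.
- blast_gate: blast gate: aluminium housing 110 (x) x 104 (y) x 22 mm high, fixed on the extraction box; a black spring tube along each side (140 mm over both); above it a black dust scoop that reaches 140 mm towards +x and 78 mm above the box. Origin: centre of its underside, on the box top; the plate is pulled out towards its -x; z up
- gate_plate (a joint): how far the steel plate is pulled out (m): 0 = shut (its start), 0.066 = fully open. It reads 0.032 when the red line across the plate (4 mm wide, hidden in the housing while shut) is level with the housing's front lip. Springs shut it: about 4 N at the start of the pull, 9 to 10 N at the line, 15 to 16 N fully open
- gate_knob (a point): grip centre of the upright round wooden knob, 25 mm in diameter, that stands 43 mm high on the plate's front end; this point is on its axis, 25 mm above the plate and 18 mm below the knob's top. Between knob and housing there are 32 mm free when shut. Moves with the plate
- gate_lip (a point): middle of the top front edge (lip) of the gate housing, 22 mm above the box; the red line must come level with it. The plate's top is 7 mm below it
- cap_a (a joint): how far blanking cap A stands proud of fully home (m): 0 = home; starts 0.006 to 0.012. The cap only slides straight up and down in its port, with about 9 N of seal friction, and stays where it is left
- cap_a_top (a point): centre of the flat top of cap A: orange disc, 84 mm in diameter, 11 mm thick, with a white spigot under it that shows while it stands proud. Home, its top is 41 mm above the box; the grey port under it is 94 mm wide at its foot
- cap_b (a joint): as cap_a, for blanking cap B
- cap_b_top (a point): as cap_a_top, for blanking cap B (same looks)
- duct_box: the extraction box: plywood, 170 (x) x 580 (y) x 110 mm high, screwed to the bench, with a grey pipe at its back (+x). The gate and the two capped ports sit on its top in a row along its y, 155 mm apart, in any order. Origin: centre of its underside
- sanding_block: loose cork sanding block 70 x 35 x 35 mm on one end of the box (at its -y end); leave alone. Origin: centre of its underside
- wax_tin: loose round tin 62 mm wide, 34 mm high with a yellow lid, on the other end of the box (+y); leave alone. Origin: centre of its underside
- glue_bottle: loose white glue bottle, 60 mm wide, 160 mm high, standing on the bench; leave alone. Origin: centre of its underside
- glue_tub: loose white and blue glue tub, 100 mm wide, 87 mm high, a brush handle sticking out to 150 mm; leave alone. Origin: centre of its underside
- pliers: loose pliers with yellow handles, about 160 mm long, 16 mm high, lying in front of the box; leave alone. Origin: under the pivot
- chisel: loose chisel with a wooden handle, 220 mm long, 26 mm high, lying in front of the box; leave alone. Origin: under the ferrule
- mandolin_body: loose unfinished mandolin body, 270 x 210 x 57 mm, lying at the right of the bench; leave alone. Origin: on the bench under its round end

How it is judged:
By the outcome, as a careful person would: the job done as asked, in the order asked, and still so for the second after the job is handed in, while the arm keeps its last pose, push and grip.
It also fails if it takes over 48 s, if anything falls off the work surface, if the arm or the gripper's body presses on something with over 40 N, if the wrist force passes 120 N, or if a joint passes its speed limit or range.

ROBOT

A 7-joint arm with a two-finger parallel gripper is mounted at the origin on the work surface. World frame = base frame: x ahead of the robot, y to its left, z up, the work surface at z = 0. Lengths are in m, angles in degrees, forces in N, time in s.
With the tool pointing down it reaches from about 0.425 to 0.875 m from the base axis. Payload 4.7 kg.
Tool frame: the origin (TCP) lies between the finger pads; the fingertips stand 22 mm ahead of it and the grasp point (between the pads) lies 3 mm ahead of it; z points along the fingers, y is the line along which they close (so a half turn about z gives the same grasp; the last joint's range is limited). The gripper opens to 87 mm and grips with 3 to 60 N. Pads are 19 mm wide; open, the fingers measure 117 mm over their backs; the gripper's body (75 mm by 190 mm) begins 51 mm behind the grasp point.
Start: joints at [-63.363, 18.392, -4.016, 83.108, 1.295, 78.541, -3.26], TCP at [0.283, 0.585, 0.245] pointing down, gripper open.
Joint ranges: [-163.93, 163.93], [-17.29, 119.83], [-79.2, 71.16], [3.27, 140.29], [-89.18, 269.18], [5.43, 117.66], [-154.24, 154.24]. Speed limits (degrees/s): [147.25, 147.25, 180, 180, 180, 180, 180].

INTERFACE

Orientations are given as [roll, pitch, yaw] about the fixed x, y, z axes, in that order (R = Rz(yaw) Ry(pitch) Rx(roll)).
In Python, from cell import env gives the robot as it stands.
- The arm moves only by the tool drive_tool, never from a script. Its argument "moves" is a list of rows, each a list of 3 entries, a list of its own where there are three numbers: the shift along the tool's x, y, z in mm, then the turn, a rotation vector about the tool's x, y, z in rad, then the closure, from 0 (fully open) to 1 (shut). In form: [[[x, y, z], [wx, wy, wz], jaw], ...]. A call has 1 to 12 rows; each row shifts and turns the commanded pose from where the row before left it, along the tool's axes as they then stand; what a row does not reach is not made up. A row lasts 1/12 s, in which the tool goes at most 41.7 mm and 7.16 degrees, less where a joint would pass 70% of its speed; a pose out of reach is approached as far as the arm can. A call with a gripper value outside its range is refused whole. The fingers move at their own pace and stop on an object; "newtons" is the grip in N (left out, the last holds). Time passes only in rows, so rows that do not move let the fingers close. It gives the time, the measured TCP pose, the force, the opening and the grip force at its end, in the units of the state.
- env.get_obs(): the state, without advancing time (a new reading comes with each control period).
- env.read_camera(name): name is "scene" or "top" or "wrist"; returns (picture, depth): 384x512x3 uint8, blue, green, red; 384x512 float32, m along the optical axis (not along the pixel's ray), 0 where there is no reading.
- env.get_calibration(name): a dict with "fx", "fy", "cx", "cy" (pixels), "T" (4x4, takes a point from camera to world coordinates). Camera axes: x right, y down, z forward; pixel columns grow to the right and rows downward; lengths in m; the calibration is good to about 2 mm. A picture is of the moment at which its call begins: read the wrist's pose just before it. get_calibration takes no time and is no camera call; for the wrist camera it gives the pose at the moment of the call.
- env.sign_off(): hands the job in; it is judged then, once.
The state is a dict: "time_s": time; "qpos": joint angles; "joint_velocities": joint speeds; "effort": joint torques, N m; "tool_pos": TCP position; "tool_rot": TCP orientation; "force": force on the tool from outside, world axes, zero at the start; "wrist_torque": the same for the moment, N m; "grip_width": finger opening in m; "grasp_force": force on a finger pad.
Only numpy, scipy, OpenCV 4.12 (cv2) and the standard library are available. Lean on these libraries where they do the work, as an engineer would, in place of code of your own. Each camera call takes 0.05 s, during which the arm holds its last target. There are 200 camera calls.

## Working session

There is one attempt and no reset: what is moved stays moved. The work goes in short steps, Python scripts to look and compute and a tool call to move; the robot and the scene stay as the last step left them, time stands still between calls to the robot, and variables do not carry over. Pictures are saved under pics/ and viewed, at most 10 in all, crops included, and the job is handed in when it is done.

Besides the shell and the picture viewer there is one more tool, called after "Request:" by a JSON object that holds its "name" and its "arguments". drive_tool: Moves the arm, as the interface text tells. Its arguments: {"type":"object","properties":{"moves":{"type":"array"},"newtons":{"type":"number"}},"required":["moves"]}

```bash
mkdir -p pics; ls; python3 - <<'E'
from cell import env
import cv2,numpy as np
o=env.get_obs();print(o)
for n in("scene","top"):
    p,d=env.read_camera(n);c=env.get_calibration(n)
    np.savez(f"{n}.npz",p=p,d=d,T=c["T"],k=[c["fx"],c["fy"],c["cx"],c["cy"]])
    cv2.imwrite(f"pics/{n}.png",p);print(c)
E
```

```text
pics
{'time_s': 0.0, 'qpos': array([-63.36375211,  18.43951692,  -4.01583065,  83.1740407 ,
         1.29582619,  78.53925237,  -3.26125527]), 'joint_velocities': array([ 0.0032227 , -0.0060046 ,  0.08017824,  0.00777757, -0.00960818,
       -0.0250721 , -0.07240382]), 'effort': array([-3.55806715e-04, -4.91296041e+01, -4.03811065e-01, -3.12521803e+01,
       -6.38586958e-02,  4.39503312e-02,  1.92426464e-04]), 'tool_pos': array([0.28301867, 0.58459849, 0.24346387]), 'tool_rot': array([-1.79892477e+02,  6.34031410e-03,  1.54172682e+02]), 'force': array([ 0.06636876, -0.03468778, -0.54207087]), 'wrist_torque': array([-0.01330399,  0.02975094, -0.00734167]), 'grasp_force': 0.0, 'grip_width': 0.08717006771944188}
{'fx': 347.54710355604396, 'fy': 347.54710355604396, 'cx': 253.8730007204526, 'cy': 195.49638635119408, 'T': array([[-0.83135957,  0.391406  , -0.39451566,  0.99843532],
       [ 0.55548928,  0.60637373, -0.5689838 ,  0.77005507],
       [ 0.01652026, -0.69217935, -0.72153644,  1.04951475],
       [ 0.        ,  0.        ,  0.        ,  1.        ]])}
{'fx': 356.44251221602343, 'fy': 356.44251221602343, 'cx': 254.44783851813386, 'cy': 188.7777382977962, 'T': array([[ 0.02153081, -0.98832606,  0.15082447,  0.33880788],
       [-0.99958031, -0.02420491, -0.0159163 ,  0.02333088],
       [ 0.01938119, -0.15041848, -0.98843242,  1.19741544],
       [ 0.        ,  0.        ,  0.        ,  1.        ]])}
```

View pics/scene.png

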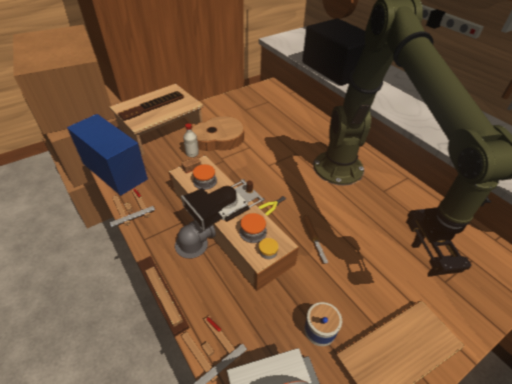

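View pics/top.png

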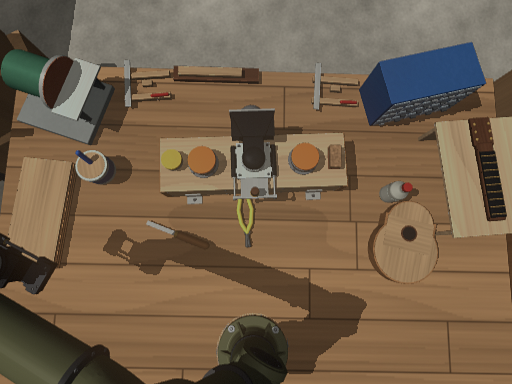

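The scene shows the box with the order along y: tin, cap, gate, cap, block. In the top view the caps are at about (202,161) and (305,157), with the knob near (255,191).

```bash
cat > h.py <<'E'
import numpy as np,cv2
def load(n):
    z=np.load(f"{n}.npz");return z["p"],z["d"],z["T"],z["k"]
def pts(d,T,k):
    v,u=np.mgrid[:d.shape[0],:d.shape[1]]
    P=np.stack([(u-k[2])/k[0]*d,(v-k[3])/k[1]*d,d],-1)
    return P@T[:3,:3].T+T[:3,3]
def ray(u,v,z,T,k):
    r=T[:3,:3]@[(u-k[2])/k[0],(v-k[3])/k[1],1];return T[:3,3]+r*(z-T[2,3])/r[2]
E
python3 - <<'E'
from h import *
np.set_printoptions(precision=4,suppress=True)
for n in("top","scene"):
    p,d,T,k=load(n);W=pts(d,T,k);h=cv2.cvtColor(p,cv2.COLOR_BGR2HSV)
    m=cv2.inRange(h,(4,180,120),(14,255,255))
    N,L,S,C=cv2.connectedComponentsWithStats(m)
    for i in range(1,N):
        if S[i,4]>150: 
            q=W[L==i];z=np.median(q[:,2]);print(n,S[i],C[i],"z",z,"ray",ray(*C[i],z,T,k), "extent",np.ptp(q[:,:2],axis=0))
    if n=="top":
        print("box",np.median(W[150:180,222:228,2]))
        for r in range(168,204,2):print(r,(W[r,240:272:2,2]*1000).astype(int))
        print("box corners",[ray(u,v,.11,T,k) for u,v in((160,139),(344,134),(347,187),(160,193))])
    cv2.imwrite(f"pics/{n}_crop.png",cv2.resize(p[120:250,150:360] if n=="top" else p[150:290,160:310],None,fx=3.8,fy=3.8,interpolation=2))
E
```

```text
box 0.10967831710521114
168 [ 131  132  130  144  151  163  165  165  164  152  147  131  133  132
  132 1197]
170 [130 133 131 130 140 140 145 148 144 140 131 131 130 131 129 131]
172 [ 132  133  132  130  129  130  128  136  128 1197  127  132  130  134
  131  135]
174 [133 133 131 130 130 135 127 130 132 133 131 129 130 135 137 129]
176 [132 136 132 132 132 126 128 130 128 129 131 136 131 130 135 129]
178 [120 123 123 126 125 127 124 126 123 126 125 124 122 125 109 109]
180 [104 121 122 121 124 124 126 118 123 126 125 126 123 126 108 110]
182 [105 124 127 124 124 123 119 123 125 126 126 123 125 123 111 110]
184 [107 122 123 124 126 125 122 122 127 122 124 124 122 125 110 108]
186 [107 121 126 126 124 125 124 122 125 126 121 124 124 126 110 107]
188 [107 124 125 124 118 122 165 166 167 164 124 124 122 125  98  97]
190 [ 74 124 122 126 124 122 169 169 170 164 125 124 127 121 122  50]
192 [ 32 125 120 124 124 127 167 166 168 164 124 122 125 124 124   3]
194 [  2 125 125 124 127 121 155 169 162 126 124 128 123 121 126 122]
196 [120 124 127 123 125 128 125 128 125 121 120 123 124 126 126 124]
198 [121 121 118 120  16  12   0  -1  -2   3  -3   0  -1   0   0   2]
200 [14 -3  2  4 14 12  3 -2  4  5 -2  1  1 -2  1  2]
202 [13  1 -1 -2 14 16  0  0  0  0  0  0  0  0 -1  0]
box corners [array([0.6554, 0.3055, 0.11  ]), array([ 0.6877, -0.2748,  0.11  ]), array([ 0.5174, -0.2814,  0.11  ]), array([0.4846, 0.295 , 0.11  ])]
scene [193 165  22  15 273] [203.2234 171.8535] z 0.16249604750491264 ray [ 0.6053 -0.1357  0.1625] extent [0.4348 0.9905]
scene [241 213  25  21 393] [252.799  222.9949] z 0.16214481612117615 ray [0.5858 0.1726 0.1621] extent [0.0794 0.0792]
```

View pics/top_crop.png

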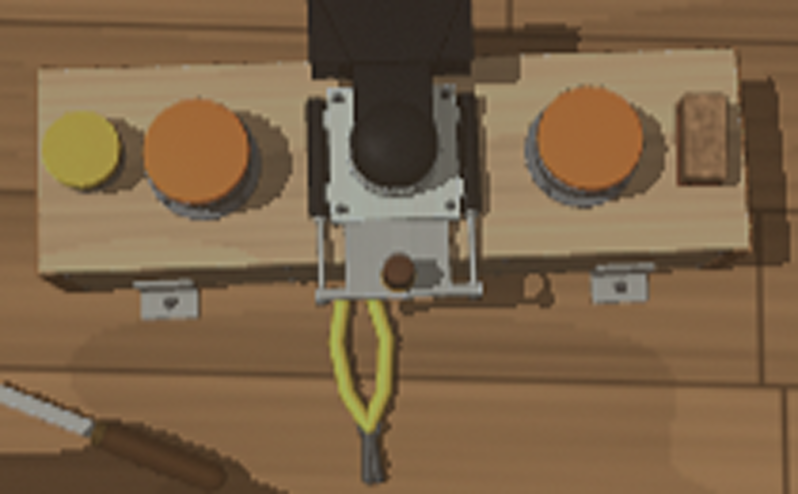

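```bash
cat >> h.py <<'E'
from scipy.spatial.transform import Rotation as Ro
def delta(o,tgt,yaw):
    R=Ro.from_euler("xyz",o["tool_rot"],degrees=True);G=Ro.from_euler("xyz",[180,0,yaw],degrees=True)
    return (R.inv().apply(np.array(tgt)-o["tool_pos"])*1000).round(1),(R.inv()*G).as_rotvec().round(4)
E
python3 - <<'E'
from h import *
from cell import env
np.set_printoptions(precision=4,suppress=True)
p,d,T,k=load("top");W=pts(d,T,k);h=cv2.cvtColor(p,cv2.COLOR_BGR2HSV)
m=cv2.inRange(h,(4,140,60),(16,255,255));m[(W[...,2]<.145)|(W[...,2]>.18)]=0
def comps(m):
    N,L,S,C=cv2.connectedComponentsWithStats(m)
    for i in range(1,N):
        if S[i,4]>8:
            z=np.median(W[L==i][:,2]);print(S[i],"z",z,ray(*C[i],z,T,k))
comps(m)
m=np.zeros_like(m);m[185:198,248:264]=255*(W[185:198,248:264,2]>.15);comps(m)
for u,v in((336,88+0),(449,88),(331,217),(462,214)):print("housing",ray(u/3.8+150,v/3.8+120,.132,T,k))
print(delta(env.get_obs(),(.586,.172,.215),183.4))
E
```

```text
[470 118  23  33 468] z 0.156904653046941 [ 0.6852 -0.6861  0.1569]
[291 143  28  27 587] z 0.16205882708843267 [ 0.5994 -0.1418  0.1621]
[188 146  28  28 587] z 0.16220450754771387 [0.5809 0.1662 0.1622]
[478 152   2   9  12] z 0.15593942538018402 [ 0.6142 -0.6711  0.1559]
[479 162   3   9  15] z 0.15589843022016758 [ 0.5832 -0.6739  0.1559]
[482 178   3  10  15] z 0.1560786493958468 [ 0.5324 -0.6791  0.1561]
[402 184   4   8  11] z 0.15206224894909215 [ 0.5113 -0.4379  0.1521]
[486 202   3  10  14] z 0.1551560980376312 [ 0.4611 -0.6863  0.1552]
[490 217  15   3  34] z 0.1580172118088049 [ 0.4271 -0.7139  0.158 ]
[251 187   8   8  58] z 0.16742370926445949 [0.4911 0.0065 0.1674]
housing [0.6423 0.0586 0.132 ]
housing [ 0.6448 -0.0331  0.132 ]
housing [0.5359 0.0596 0.132 ]
housing [ 0.541  -0.0451  0.132 ]
(array([-452.5, -239.4,   29. ]), array([-0.0018, -0.0003, -0.5101]))
```

Request:
{"name": "drive_tool", "arguments": {"moves": [[[-20,-10,0],[0,0,0],1],[[-36,-19,0],[0,0,0],1],[[-36,-19,0],[0,0,0],1],[[-36,-19,0],[0,0,0],1],[[-36,-19,0],[0,0,0],1],[[-36,-19,0],[0,0,0],1],[[-36,-19,0],[0,0,0],1],[[-36,-19,0],[0,0,0],1],[[-36,-19,0],[0,0,0],1],[[-36,-19,0],[0,0,0],1],[[-36,-19,0],[0,0,0],1],[[-36,-19,0],[0,0,0],1]], "newtons": 20}}

```text
time_s: 1.1
tool_pos: [0.5629, 0.2049, 0.2443]
tool_rot: [-180.0, -0.0, 154.2]
force: [0.1, 0.6, -0.8]
grip_width: 0.0148
grasp_force: 0.0
```

Request:
{"name": "drive_tool", "arguments": {"moves": [[[-20,-10,0],[0,0,-0.1],1],[[-16,-9,0],[0,0,-0.1],1],[[0,0,0],[0,0,-0.1],1],[[0,0,0],[0,0,-0.1],1],[[0,0,0],[0,0,-0.1],1],[[0,0,0],[0,0,0],1],[[0,0,0],[0,0,0],1]]}}

```text
time_s: 1.68
tool_pos: [0.5876, 0.175, 0.2441]
tool_rot: [-180.0, -0.0, -177.3]
force: [-0.1, 0.5, -0.5]
grip_width: 0.0005
grasp_force: 0.0
```

```bash
python3 - <<'E'
from h import *
from cell import env
np.set_printoptions(precision=4,suppress=True)
o=env.get_obs();c=env.get_calibration("wrist");p,d=env.read_camera("wrist")
k=[c["fx"],c["fy"],c["cx"],c["cy"]];T=c["T"];np.savez("wrist.npz",p=p,d=d,T=T,k=k)
print(o["time_s"],o["tool_pos"],o["tool_rot"],T)
W=pts(d,T,k);h=cv2.cvtColor(p,cv2.COLOR_BGR2HSV)
m=cv2.inRange(h,(4,140,60),(16,255,255))
N,L,S,C=cv2.connectedComponentsWithStats(m)
for i in range(1,N):
    if S[i,4]>500:
        q=W[L==i];z=np.median(q[:,2]);a=np.abs(q[:,2]-z)<.005
        hull=cv2.minEnclosingCircle(np.argwhere(L==i)[:,::-1][a].astype(np.float32))
        print(S[i],"z",z,ray(*hull[0],z,T,k),hull)
cv2.imwrite("pics/w1.png",p)
E
```

```text
1.6833 [0.5876 0.175  0.2441] [-179.9917   -0.0411 -177.3386] [[-0.0465  0.97    0.2386  0.5232]
 [ 0.9989  0.0454  0.0101  0.172 ]
 [-0.001   0.2388 -0.9711  0.3843]
 [ 0.      0.      0.      1.    ]]
[  0  30  52  44 951] z 0.15991054585647704 [0.4901 0.0132 0.1599] ((12.647859573364258, 48.32101058959961), 19.826814651489258)
[ 188  138  116  101 7456] z 0.16240772063262904 [0.5793 0.1676 0.1624] ((245.30384826660156, 193.55064392089844), 57.79926681518555)
```

View pics/w1.png

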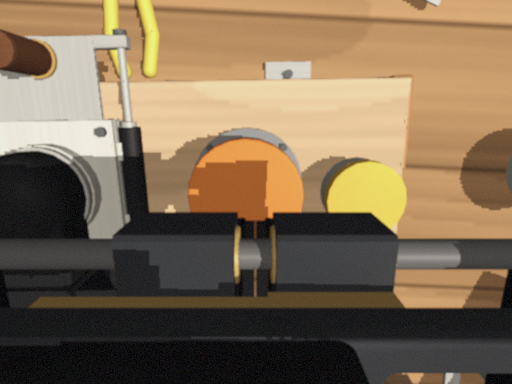

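The wrist picture shows cap A at columns 188–304, top row 138, so its centre is at about (0.581, 0.168). This agrees with the top view. The tips need to shift about 7 mm, then press.

Request:
{"name": "drive_tool", "arguments": {"moves": [[[7,-7,10],[0,0,0],1],[[0,0,20],[0,0,0],1],[[0,0,16],[0,0,0],1],[[0,0,8],[0,0,0],1],[[0,0,4],[0,0,0],1],[[0,0,3],[0,0,0],1],[[0,0,2],[0,0,0],1],[[0,0,2],[0,0,0],1],[[0,0,2],[0,0,0],1]]}}

```text
time_s: 2.48
tool_pos: [0.5804, 0.1677, 0.1798]
tool_rot: [180.0, -0.1, -177.2]
force: [-6.3, -2.5, 9.7]
grip_width: 0.0006
grasp_force: 4.7
```

Request:
{"name": "drive_tool", "arguments": {"moves": [[[0,0,1],[0,0,0],1],[[0,0,1],[0,0,0],1],[[0,0,1],[0,0,0],1],[[0,0,0],[0,0,0],1]]}}

```text
time_s: 2.82
tool_pos: [0.5805, 0.1677, 0.1767]
tool_rot: [180.0, -0.1, -177.2]
force: [-4.9, -2.0, 6.0]
grip_width: 0.0007
grasp_force: 3.1
```

Sliding against the seal friction, as expected. Home should be near TCP z 0.173.

Request:
{"name": "drive_tool", "arguments": {"moves": [[[0,0,1],[0,0,0],1],[[0,0,1],[0,0,0],1],[[0,0,1],[0,0,0],1],[[0,0,1],[0,0,0],1],[[0,0,1],[0,0,0],1],[[0,0,0],[0,0,0],1]]}}

```text
time_s: 3.32
tool_pos: [0.5807, 0.1677, 0.1734]
tool_rot: [180.0, -0.0, -177.2]
force: [-8.9, -2.8, 14.5]
grip_width: 0.0002
grasp_force: 7.4
```

Request:
{"name": "drive_tool", "arguments": {"moves": [[[0,0,1],[0,0,0],1],[[0,0,1],[0,0,0],1],[[0,0,1],[0,0,0],1],[[0,0,0],[0,0,0],1]]}}

```text
time_s: 3.65
tool_pos: [0.5808, 0.1678, 0.1732]
tool_rot: [179.9, 0.0, -177.2]
force: [-14.1, -4.1, 27.6]
grip_width: 0.0003
grasp_force: 13.7
```

Cap A stopped hard at the home height with 27 N on it, well above the seal friction. Next is cap B, crossing high over the gate.

Request:
{"name": "drive_tool", "arguments": {"moves": [[[0,0,-15],[0,0,0],1],[[0,0,-30],[0,0,0],1],[[0,0,-30],[0,0,0],1],[[0,-20,0],[0,0,0],1],[[-1,-38,0],[0,0,0],1],[[-1,-38,0],[0,0,0],1],[[0,-38,0],[0,0,0],1],[[-1,-38,0],[0,0,0],1],[[0,-38,0],[0,0,0],1],[[0,-38,0],[0,0,0],1],[[0,-38,0],[0,0,0],1],[[0,-23,0],[0,0,0],1]]}}

```text
time_s: 4.65
tool_pos: [0.5992, -0.1464, 0.243]
tool_rot: [-179.8, 0.1, -177.5]
force: [-0.3, -0.2, 0.7]
grip_width: 0.0005
grasp_force: 0.0
```

Request:
{"name": "drive_tool", "arguments": {"moves": [[[0,0,0],[0,0,0],1],[[0,0,0],[0,0,0],1]]}}

```text
time_s: 4.82
tool_pos: [0.5995, -0.1429, 0.2425]
tool_rot: [-180.0, 0.1, -177.4]
force: [-0.7, 0.8, 0.5]
grip_width: 0.0005
grasp_force: 0.0
```

```bash
python3 - <<'E'
from h import *
from cell import env
np.set_printoptions(precision=4,suppress=True)
o=env.get_obs();c=env.get_calibration("wrist");p,d=env.read_camera("wrist")
k=[c["fx"],c["fy"],c["cx"],c["cy"]];T=c["T"]
print(o["time_s"],o["tool_pos"],o["tool_rot"])
W=pts(d,T,k);h=cv2.cvtColor(p,cv2.COLOR_BGR2HSV)
m=cv2.inRange(h,(4,140,60),(16,255,255))
N,L,S,C=cv2.connectedComponentsWithStats(m)
for i in range(1,N):
    if S[i,4]>500:
        s=S[i];z=np.median(W[L==i][:,2]);print(s,z,ray(s[0]+(s[2]-1)/2,s[1]+s[2]/2,z,T,k))
p,d=env.read_camera("top");_,_,T,k=load("top");W=pts(d,T,k)
print("cap a z",np.median(W[157:165,198:206,2]))
print(delta(o,(.5994,-.1405,.183),183.0))
E
```

```text
4.8167 [ 0.5995 -0.1429  0.2425] [-179.965     0.0819 -177.4348]
[484  33  28  39 727] 0.1674912265107036 [0.4891 0.0023 0.1675]
[ 199  148  116   90 6332] 0.16226199564832164 [ 0.5998 -0.1419  0.1623]
cap a z 0.15074376061216965
(array([ 0.1,  2.5, 59.5]), array([-0.0006,  0.0014, -0.0076]))
```

Cap A reads 0.1507, against 0.151 for home. Cap B is centred under the tips, so I press it.

Request:
{"name": "drive_tool", "arguments": {"moves": [[[0,1,10],[0,0,0],1],[[0,0,20],[0,0,0],1],[[0,0,16],[0,0,0],1],[[0,0,8],[0,0,0],1],[[0,0,4],[0,0,0],1],[[0,0,2],[0,0,0],1],[[0,0,2],[0,0,0],1],[[0,0,2],[0,0,0],1],[[0,0,2],[0,0,0],1],[[0,0,2],[0,0,0],1],[[0,0,1],[0,0,0],1],[[0,0,1],[0,0,0],1]]}}

```text
time_s: 5.92
tool_pos: [0.5985, -0.1374, 0.1734]
tool_rot: [179.8, -0.1, -177.1]
force: [-8.3, 3.6, 14.9]
grip_width: 0.0005
grasp_force: 7.8
```

Request:
{"name": "drive_tool", "arguments": {"moves": [[[0,0,1],[0,0,0],1],[[0,0,1],[0,0,0],1],[[0,0,1],[0,0,0],1],[[0,0,0],[0,0,0],1]]}}

```text
time_s: 6.25
tool_pos: [0.5986, -0.1375, 0.1733]
tool_rot: [179.8, -0.0, -177.1]
force: [-13.4, 5.1, 24.3]
grip_width: 0.0005
grasp_force: 11.7
```

Request:
{"name": "drive_tool", "arguments": {"moves": [[[0,0,-15],[0,0,0],1],[[0,0,-30],[0,0,0],1],[[0,0,-35],[0,0,0],1],[[14,20,0],[0,0,0],0],[[22,32,0],[0,0,0],0],[[22,32,0],[0,0,0],0],[[22,32,0],[0,0,0],0],[[14,20,0],[0,0,0],0],[[7,11,0],[0,0,0],0],[[0,0,0],[0,0,0],0],[[0,0,0],[0,0,0],0],[[0,0,0],[0,0,0],0]]}}

```text
time_s: 7.25
tool_pos: [0.4919, 0.0013, 0.2489]
tool_rot: [-180.0, 0.1, -177.2]
force: [-0.1, 0.1, 0.4]
grip_width: 0.0524
grasp_force: 0.0
```

```bash
python3 - <<'E'
from h import *
from cell import env
np.set_printoptions(precision=4,suppress=True)
o=env.get_obs();c=env.get_calibration("wrist");p,d=env.read_camera("wrist")
k=[c["fx"],c["fy"],c["cx"],c["cy"]];T=c["T"];np.savez("wrist.npz",p=p,d=d,T=T,k=k)
print(o["time_s"],o["tool_pos"],o["tool_rot"],o["grip_width"])
W=pts(d,T,k);m=((W[...,2]>.161)&(W[...,2]<.174)&(abs(W[...,0]-.49)<.03)&(abs(W[...,1]-.005)<.03)).astype(np.uint8)
N,L,S,C=cv2.connectedComponentsWithStats(m)
for i in range(1,N):
    if S[i,4]>100: print(S[i],C[i],ray(*C[i],.168,T,k),np.ptp(W[L==i],axis=0))
cv2.imwrite("pics/w3.png",p)
p,d=env.read_camera("top");_,_,T,k=load("top");W=pts(d,T,k)
print("cap b z",np.median(W[154:161,301:309,2]))
E
```

```text
7.25 [0.4919 0.0013 0.2489] [-179.9738    0.069  -177.2168] 0.05241223182842547
[246 186  34  34 884] [262.5226 202.819 ] [0.4897 0.0065 0.168 ] [0.024  0.0241 0.0084]
cap b z 0.15055560308272042
```

View pics/w3.png

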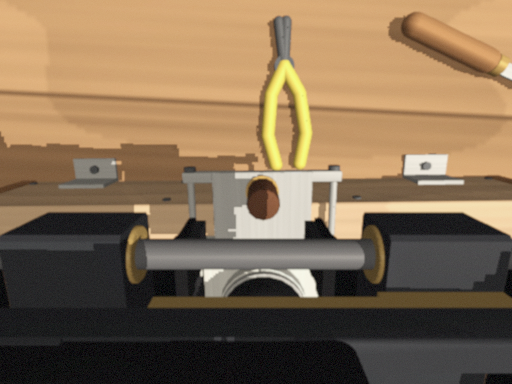

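The wrist picture shows the knob at pixel (263,203), i.e. (0.490, 0.0065), with the fingers open on either side. Cap B also reads home (0.1506). I now lower onto the knob and grip it.

Request:
{"name": "drive_tool", "arguments": {"moves": [[[2,5,0],[0,0,0],0],[[0,0,15],[0,0,0],0],[[0,0,25],[0,0,0],0],[[0,0,25],[0,0,0],0.1],[[0,0,18],[0,0,0],0.1],[[0,0,9],[0,0,0],0.1],[[0,0,4],[0,0,0],0.1],[[0,0,0],[0,0,0],0.1]], "newtons": 50}}

```text
time_s: 8.02
tool_pos: [0.4888, 0.0068, 0.1521]
tool_rot: [-180.0, -0.1, -177.2]
force: [0.2, -0.5, -0.2]
grip_width: 0.0786
grasp_force: 0.0
```

Request:
{"name": "drive_tool", "arguments": {"moves": [[[0,0,0],[0,0,0],1],[[0,0,0],[0,0,0],1],[[0,0,0],[0,0,0],1],[[0,0,0],[0,0,0],1],[[0,0,0],[0,0,0],1],[[0,0,0],[0,0,0],1],[[0,0,0],[0,0,0],1],[[0,0,0],[0,0,0],1]]}}

```text
time_s: 8.68
tool_pos: [0.489, 0.007, 0.1526]
tool_rot: [180.0, 0.0, -177.2]
force: [0.4, 0.3, -0.2]
grip_width: 0.0331
grasp_force: 0.0
```

Request:
{"name": "drive_tool", "arguments": {"moves": [[[0,0,0],[0,0,0],1],[[0,0,0],[0,0,0],1],[[0,0,0],[0,0,0],1],[[0,0,0],[0,0,0],1]]}}

```text
time_s: 9.02
tool_pos: [0.489, 0.007, 0.1526]
tool_rot: [180.0, 0.0, -177.2]
force: [-0.4, 0.1, 0.4]
grip_width: 0.0242
grasp_force: 49.9
```

Request:
{"name": "drive_tool", "arguments": {"moves": [[[2,0,0],[0,0,0],1],[[3,0,0],[0,0,0],1],[[3,0,0],[0,0,0],1],[[3,0,0],[0,0,0],1],[[3,0,0],[0,0,0],1],[[3,0,0],[0,0,0],1],[[3,0,0],[0,0,0],1],[[3,0,0],[0,0,0],1],[[3,0,0],[0,0,0],1],[[3,0,0],[0,0,0],1],[[2,0,0],[0,0,0],1],[[0,0,0],[0,0,0],1]]}}

```text
time_s: 10.02
tool_pos: [0.4596, 0.0053, 0.1526]
tool_rot: [-180.0, 0.3, -177.2]
force: [8.3, 0.3, -6.9]
grip_width: 0.0239
grasp_force: 49.9
```

```bash
python3 - <<'E'
from h import *
from cell import env
np.set_printoptions(precision=4,suppress=True)
o=env.get_obs();print(o["tool_pos"],o["force"],o["grip_width"])
for n in("top","scene","wrist"):
    c=env.get_calibration(n);p,d=env.read_camera(n);k=[c["fx"],c["fy"],c["cx"],c["cy"]];T=c["T"]
    np.savez(f"{n}2.npz",p=p,d=d,T=T,k=k)
    h=cv2.cvtColor(p,cv2.COLOR_BGR2HSV);m=cv2.inRange(h,(0,150,60),(4,255,255))|cv2.inRange(h,(174,150,60),(180,255,255))
    N,L,S,C=cv2.connectedComponentsWithStats(m)
    for i in range(1,N):
        if S[i,4]>5: print(n,S[i],C[i],ray(*C[i],.125,T,k))
p=np.load("scene2.npz")["p"];w=np.load("wrist2.npz")["p"]
cv2.imwrite("pics/c.png",np.hstack([cv2.resize(p[160:260,180:290],(396,360),interpolation=2),cv2.resize(w,(400,360))]))
E
```

```text
[0.4596 0.0053 0.1526] [ 8.309   0.3142 -6.9063] 0.023940868618439894
top [151  93  18   4  47] [159.234   94.5957] [0.7955 0.3128 0.125 ]
top [340 101  17   3  44] [348.0682 101.9318] [ 0.7888 -0.2854  0.125 ]
top [402 183  10   9  73] [406.5205 186.9452] [ 0.5196 -0.4609  0.125 ]
scene [185 124   6   5  22] [188.     125.6364] [ 0.5001 -0.487   0.125 ]
scene [134 190   6   7  14] [137.     192.8571] [ 0.8474 -0.2038  0.125 ]
scene [207 318  13  13  46] [213.4565 324.0217] [0.8539 0.3837 0.125 ]
```

View pics/c.png

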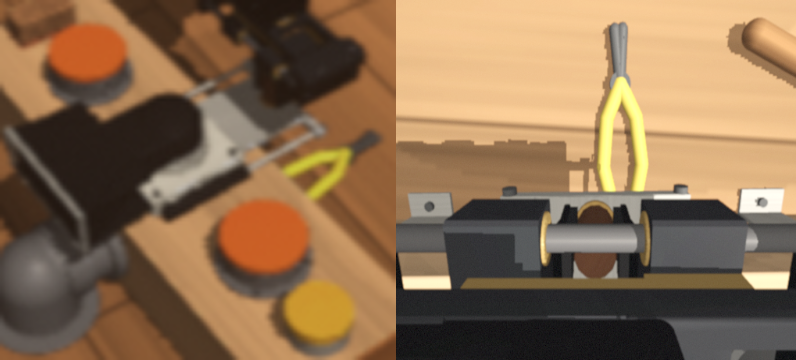

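The left half of the crop shows the plate drawn out, with the red line hidden behind the scoop. In the right half the crossbar is at about row 206 of the full wrist image and the gripper hides the line. I'll measure the plate's travel from the crossbar edge, before and after.

```bash
cat > bar.py <<'E'
from h import *
def bar(n,r0,r1,cols):
    p,d,T,k=load(n);g=cv2.cvtColor(p,cv2.COLOR_BGR2GRAY).astype(float);W=pts(d,T,k);out=[];zz=[]
    for u in cols:
        z=W[r0:r1,u,2];g0=np.diff(g[r0:r1,u]);
        on=np.where(z>.11)[0]
        if len(on)==0:continue
        e=r0+on[0]
        v=np.arange(max(r0,e-3),e+2);w=np.clip(np.diff(g[max(r0,e-3):e+3,u]),0,None)
        if w.sum()<15:continue
        out.append([u,(v*w).sum()/w.sum()+.5]);zz.append(np.median(z[on[0]:on[0]+5]))
    out=np.array(out);P=np.array([ray(u,v,.125,T,k) for u,v in out])
    f=np.polyfit(P[:,1],P[:,0],1);s=np.median(abs(P[:,0]-np.polyval(f,P[:,1])))
    print(n,len(out),"z",np.median(zz),"x at y=.006:",np.polyval(f,.006),"slope",f[0],"resid",s)
    return np.polyval(f,.006)
E
python3 - <<'E'
from bar import *
a=bar("wrist",155,185,range(200,330,3))
b=bar("wrist2",190,215,list(range(160,260,3))+list(range(320,350,3)))
print("travel mm",(a-b)*1000)
E
```

```text
wrist 35 z 0.12409866473633596 x at y=.006: 0.47467186531667727 slope -0.06265078380303674 resid 0.00015395680209051577Traceback (most recent call last):
  File "<stdin>", line 3, in <module>
  File "bar.py", line 13, in bar
    f=np.polyfit(P[:,1],P[:,0],1);s=np.median(abs(P[:,0]-np.polyval(f,P[:,1])))
                 ~^^^^^
IndexError: too many indices for array: array is 1-dimensional, but 2 were indexed
```

```bash
python3 - <<'E'
from bar import *
p,d,T,k=load("wrist2");g=cv2.cvtColor(p,cv2.COLOR_BGR2GRAY);W=pts(d,T,k)
for u in(150,170,200,240,300,340):print(u,g[198:218,u],(W[198:218:2,u,2]*1000).astype(int))
E
```

```text
150 [101  73  62  65  69  74  76  74  76  78  96 131 152 142 102  52  35  32
  38  35] [114 120 122 122 123 122 124 206 206 209]
170 [133 130 129 126 125 125 122 117 114 113 121 143 155 146 104  53  38  41
  38  36] [ -1   0   1   0 119 122 125 206 207 208]
200 [128 131 127 131 131 127 122 111 115 116 119 136 155 162 164 162 163 163
 165 163] [  0   0   0 116 119 124 125 125 125 124]
240 [133 131 136 138 139 136 124 118 115 120 129 143 155 164 165 164 164 163
 161 148] [  2   0   0 115 119 123 123 123 125 124]
300 [122 120 126 130 130 123 117 114 112 122 140 160 166 166 165 164 166 164
 163 167] [  0   8   9 118 121 123 124 125 124 125]
340 [195 196 193 194 183 153 123 113 138 192 233 252 253 236 183  95  32  41
  39  40] [  0   0   0 118 122 123 123 205 207 209]
```

```bash
cat > bar.py <<'E'
from h import *
def bar(n,r0,r1,cols):
    p,d,T,k=load(n);g=cv2.GaussianBlur(cv2.cvtColor(p,cv2.COLOR_BGR2GRAY).astype(np.float32),(9,1),0);P=[]
    W=pts(d,T,k)
    for u in cols:
        z=W[r0:r1,u,2];on=np.where(z>.112)[0]
        if len(on)==0:continue
        e=r0+on[0];w=np.clip(np.diff(g[e:e+9,u]),0,None)
        P.append(ray(u,e+.5+(w*np.arange(8)).sum()/max(w.sum(),1),.125,T,k))
    P=np.array(P);f=np.polyfit(P[:,1],P[:,0],1)
    print(n,len(P),"x at y=.006:",np.polyval(f,.006),"slope",f[0],"resid",np.median(abs(P[:,0]-np.polyval(f,P[:,1]))))
    return np.polyval(f,.006)
E
python3 - <<'E'
from bar import *
p,d,T,k=load("wrist");g=cv2.cvtColor(p,cv2.COLOR_BGR2GRAY);W=pts(d,T,k)
for u in(205,235,300):print(u,g[162:182,u],(W[162:182:2,u,2]*1000).astype(int))
a=bar("wrist",155,190,list(range(200,240,3))+list(range(310,330,3)))
b=bar("wrist2",196,216,list(range(175,240,3))+list(range(290,335,3)))
print("travel mm",(a-b)*1000)
E
```

```text
205 [107 109 109 106 105 105 106 102  95  99 109 128 135 136 134 133 132 131
 133 132] [ -1   0  -1   1   0 125 125 125 125 124]
235 [111 137 165 176 176 177 168 157 131 116 150 187 200 201 200 194 168 141
 136 136] [  0   0   0   0 117 123 124 124 124 124]
300 [229 230 230 225 219 209 192 160 131 163 205 219 219 218 216 218 219 218
 218 217] [ 13  14  13  10 119 124 124 124 124 124]
wrist 21 x at y=.006: 0.4742100211870278 slope -0.06762689346742867 resid 0.0009643772269448125
wrist2 37 x at y=.006: 0.4455526469220059 slope -0.0557212175278258 resid 0.0002293505929024109
travel mm 28.657374265021907
```

Travel is 28.7 mm by camera and 29.4 mm by the tool, so about 3 mm more is needed.

Request:
{"name": "drive_tool", "arguments": {"moves": [[[1,0,0],[0,0,0],1],[[1,0,0],[0,0,0],1],[[1,0,0],[0,0,0],1],[[0,0,0],[0,0,0],1],[[0,0,0],[0,0,0],1],[[0,0,0],[0,0,0],1]]}}

```text
time_s: 10.67
tool_pos: [0.457, 0.0051, 0.1526]
tool_rot: [-180.0, 0.3, -177.2]
force: [9.0, 0.4, -7.5]
grip_width: 0.0241
grasp_force: 49.9
```

```bash
python3 - <<'E'
from bar import *
from cell import env
o=env.get_obs();print(o["time_s"],o["tool_pos"],o["force"],o["grip_width"])
for n in("top","wrist"):
    c=env.get_calibration(n);p,d=env.read_camera(n);k=[c["fx"],c["fy"],c["cx"],c["cy"]];np.savez(f"{n}3.npz",p=p,d=d,T=c["T"],k=k)
b=bar("wrist3",196,218,list(range(175,240,3))+list(range(290,335,3)))
print("travel",(.4744-b)*1000)
p,d,T,k=load("top3");W=pts(d,T,k);print("caps",np.median(W[157:165,198:206,2]),np.median(W[154:161,301:309,2]))
cv2.imwrite("pics/t3.png",np.hstack([cv2.resize(p[120:220,200:310],(440,400),interpolation=2),cv2.resize(np.load("wrist3.npz")["p"][190:330,180:340],(360,315))[:400] if 0 else cv2.resize(np.load("wrist3.npz")["p"][150:310,180:324],(360,400))]))
E
```

```text
10.6667 [0.45698741 0.00511535 0.15259779] [ 8.99794192  0.428435   -7.48880986] 0.024087468506902205
wrist3 37 x at y=.006: 0.44309548393154985 slope -0.05875674017988815 resid 0.00011242733558702867
travel 31.304516068450138
caps 0.15082387369179018 0.15088628155292572
```

View pics/t3.png

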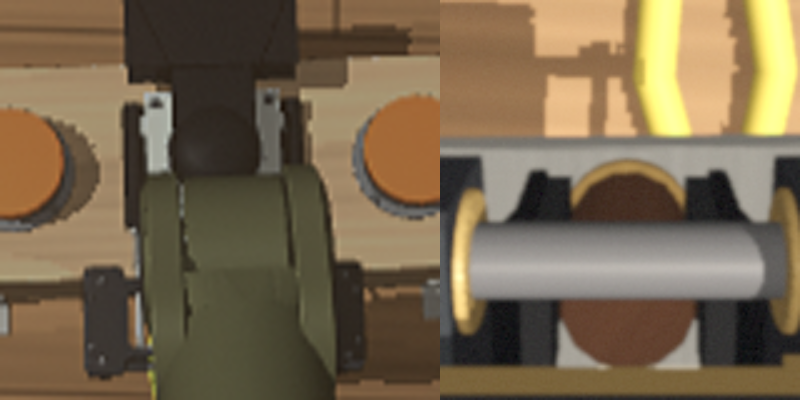

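The left half shows the arm hiding the line from above. The right half shows the knob still firmly between the pads. Tool travel is 32.0 mm and camera travel 31.3 mm, so one small trim and hold.

Request:
{"name": "drive_tool", "arguments": {"moves": [[[0.4,0,0],[0,0,0],1],[[0,0,0],[0,0,0],1],[[0,0,0],[0,0,0],1],[[0,0,0],[0,0,0],1],[[0,0,0],[0,0,0],1],[[0,0,0],[0,0,0],1]]}}

```text
time_s: 11.27
tool_pos: [0.4567, 0.0051, 0.1526]
tool_rot: [-180.0, 0.3, -177.2]
force: [9.2, -0.5, -7.9]
grip_width: 0.0238
grasp_force: 49.9
```

```bash
python3 -c "
from cell import env
o=env.get_obs();print(o['tool_pos'],o['force'],o['grasp_force']);print(env.sign_off())"
```

```text
[0.45672858 0.00511307 0.15262023] [ 9.23999288 -0.53481292 -7.92415125] 49.89691028371453
the job is handed in; nothing more can be done
None
```

The job is handed in: both caps are pressed fully home, and the gate is held open at about 32 mm, where the red line should meet the lip; the line itself was hidden from every camera, so that rests on measured plate travel and pull force.

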